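# Slide the clipboard out over the riser's end for the visitor

### The arm

A 7-joint arm with a two-finger parallel gripper is mounted at the origin on the work surface. World frame = base frame: x ahead of the robot, y to its left, z up, the work surface at z = 0. Lengths are in mm, angles in rad, forces in N, time in s.
With the tool pointing down it reaches from about 425 to 875 mm from the base axis. Payload 8.4 kg.
Tool frame: the origin (TCP) lies midway between the tips of the shut fingers; the grasp point (between the pads) lies 19 mm behind it; z points along the fingers, x is the direction in which the jaws open and shut, and the axes are right-handed (so a half turn about z gives the same grasp; the last joint's range is limited). The gripper opens to 85 mm and grips with 20 to 120 N. Pads are 22 mm wide; open, the fingers measure 114 mm over their backs; the gripper's body (76 mm by 85 mm) begins 54 mm behind the grasp point. The pads swing forward as they close: fully open they stand 13 mm farther back than shut.
Start: joints at [-1.278, 0.333, 0.04, 1.465, -0.013, 1.343, -0.059], TCP at [248.202, 600.715, 203.608] pointing down, gripper open.
Joint ranges: [-2.58, 2.58], [-0.38, 2.09], [-1.3, 1.39], [0.25, 2.4], [-1.5, 4.64], [0.08, 2.09], [-2.65, 2.65]. Speed limits (rad/s): [2.22, 2.22, 2.79, 2.79, 3.14, 3.14, 3.14].

### API

Orientations are given as [roll, pitch, yaw] about the fixed x, y, z axes, in that order (R = Rz(yaw) Ry(pitch) Rx(roll)).
In Python, from cell import readout, optics, arm gives the robot as it stands.
- The arm moves only by the tool carry_out, never from a script. Its argument "moves" is text: rows parted by semicolons, each of 7 numbers parted by spaces: the opening, from 0 (shut) to 1 (fully open), then the shift along the tool's x, y, z scaled (see below), then the turn, a rotation vector about the tool's x, y, z scaled (see below). A call has 1 to 12 rows; each row is the pose to reach, as a shift and turn from the pose measured when the call began, along the tool's axes at that moment, turning the shorter way round; what a row does not reach only later rows make up. The controller multiplies each number of a shift by 40 cm and each number of a turn by 2 pi rad. A row lasts 1/8 s, in which the tool goes at most 62.5 mm and 10.7 degrees, less where a joint would pass 70% of its speed; a pose out of reach is approached as far as the arm can. A call with a number of a shift or a turn outside -1 to 1 is refused whole. A call with a gripper value outside its range is refused whole. The fingers move at their own pace and stop on an object; the grip force is fixed at half the most. Time passes only in rows, so rows that repeat a pose let the fingers close. It gives the time, the measured TCP pose, the force and the opening at its end, in the units of the state.
- readout.sense(): the state, without advancing time (a new reading comes with each control period).
- optics.capture(name): name is "scene" or "top" or "wrist"; returns a dict with "image" (384x512x3 uint8, red, green, blue), "z_map" (384x512 float32, mm along the optical axis (not along the pixel's ray), 0 where there is no reading), "camera_matrix" (3x3 intrinsics, pixels), "position" and "orientation" of the camera in the world; the wrist camera has in their place "hand_eye" (4x4, takes a point from camera to tool coordinates, whose origin is the TCP and whose axes are the tool frame's). Camera axes: x right, y down, z forward; pixel columns grow to the right and rows downward; lengths in mm; the calibration is good to about 2 mm. A picture is of the moment at which its call begins: read the wrist's pose just before it.
- arm.sign_off(): hands the job in, once; it reports no verdict.
The state is a dict: "time_s": time; "joint_pos": joint angles; "qvel": joint speeds; "tau": joint torques, N m; "eef_pos": TCP position; "orientation": TCP orientation; "ft_force": force on the tool from outside, world axes, zero at the start; "moment": the same for the moment, N m; "gripper_width": finger opening in mm.
Only numpy, scipy, OpenCV 4.12 (cv2) and the standard library are available. Lean on these libraries where they do the work, as an engineer would, in place of code of your own. Each camera call takes 0.05 s, during which the arm holds its last target.

### The job

Push the clipboard so that it slides along the wooden desk riser until its bare end sticks out 40 mm past the riser's left-hand end (the +y end, where the visitor sits) and it lies square to that end, so that the visitor can take it from below. It must stay flat on the riser, never lifted, with its long sides not hanging over the riser's front or back. Leave the stamp, the stapler and the pen cup where they stand, and finish with the robot clear of everything.

Things in the scene. Friction and masses are not known exactly. Their poses are not given: they have to be found in the camera images.
- riser: Fixed desk riser (low platform) of pale wood, 340 mm along its x, 460 mm along its y, flat top 60 mm above the table; it may stand turned by up to about 15 degrees. Origin: centre of its underside, on the table. Its x axis points away from the robot, its y axis to the robot's left, along its long side; z up. It does not move.
- riser_edge (a point): Middle of the upper edge of the riser's left-hand end (its +y end), at the height of the riser's top, 60 mm above the table; axes as the riser's. The end edge runs along x; overhang is measured from here along +y.
- clipboard: Loose clipboard lying flat on the riser: dark wood board 150 mm wide (its x), 220 mm long (its y), 5 mm thick, with a white sheet on it, about 0.2 to 0.45 kg. It lies roughly along the riser, turned by up to about 13 degrees from it. Origin: centre of the board's underside; x across, y along towards the bare end, z up.
- board_lead (a point): Middle of the lower edge of the clipboard's bare end (+y, the end that must stick out); axes as the clipboard's.
- board_tail (a point): Middle of the lower edge of the clipboard's clip end (-y); axes as the clipboard's. The rigid steel clip on it is 110 mm wide (x, mid-width), 24 mm long (y) and rises to 21 mm above the riser's top; its upright back face is flush with the board's edge, a good place to push. The riser is bare for at least 70 mm behind it.
- stamp: Loose hand stamp standing on the back (far from the robot) strip of the riser's top: black base 36 x 50 mm, 16 mm high, with a wooden knob handle, 72 mm high in all. Origin: centre of its underside. Not to be disturbed.
- stapler: Loose stapler standing on the back strip of the riser's top: 36 mm by 130 mm (along its y), 49 mm high, black and grey. Origin: centre of its underside. Not to be disturbed.
- pencup: Loose dark steel pen cup on the table beyond the riser's left end: 76 mm across, 95 mm high, pens up to 155 mm. Origin: centre of its underside. Not to be disturbed.

How it is judged (in metres and radians):
At the end, for the whole second after the job is handed in: The middle of the clipboard's bare end is 30 to 50 mm past the riser's left-hand end, the clipboard is square to that end within 0.10 rad, lies flat on the riser's top (both ends within 4 mm of its height) with both end middles within 97 mm of the riser's centre line, and is at rest (y of board_lead in the frame of riser_edge between 0.03 and 0.05 m and angle between the y axis of clipboard and the y axis of riser, either way round below 0.1 rad and x of board_lead in the frame of riser_edge between -0.097 and 0.097 m and x of board_tail in the frame of riser_edge between -0.097 and 0.097 m and z of board_lead in the frame of riser_edge between -0.004 and 0.004 m and z of board_tail in the frame of riser_edge between -0.004 and 0.004 m and linear speed of clipboard below 0.01 m/s); the robot touches nothing.
It fails at once if the clipboard is lifted or tipped: an end of it more than 10 mm above the riser's top (z of any of board_lead, board_tail in the frame of riser_edge above 0.01 m).
It fails at once if the hand stamp is pushed more than 15 mm away or tipped over (distance of stamp from where it was at the start of the episode above 0.015 m or angle between stamp's own z axis and vertical above 0.3 rad).
It fails at once if the stapler is pushed more than 15 mm away or tipped over (distance of stapler from where it was at the start of the episode above 0.015 m or angle between stapler's own z axis and vertical above 0.3 rad).
It fails at once if the pen cup is pushed more than 15 mm away or tipped over (distance of pencup from where it was at the start of the episode above 0.015 m or angle between pencup's own z axis and vertical above 0.3 rad).
It also fails if it takes over 45 s, if anything falls off the work surface, if the arm or the gripper's body presses on something with over 40 N, if the wrist force passes 120 N, or if a joint passes its speed limit or range.

## Working session

There is one attempt and no reset: what is moved stays moved. The work goes in short steps, Python scripts to look and compute and a tool call to move; the robot and the scene stay as the last step left them, time stands still between calls to the robot, and variables do not carry over. Pictures are saved under pics/ and viewed, and the job is handed in when it is done.

Besides the shell and the picture viewer there is one more tool, called after "Call:" by a JSON object that holds its "op" and its "data". carry_out: Moves the arm, as the interface text tells. Shifts and turns lie within -1 to 1; 1 stands for 40 cm of shift or 2 pi rad of turn. Its arguments: {"type":"object","properties":{"moves":{"type":"string"}},"required":["moves"]}

```bash
mkdir -p pics; ls; cat > h.py <<'E'
import numpy as np,cv2
from scipy.spatial.transform import Rotation as R
from cell import readout,optics,arm
def pose():
    s=readout.sense(); return np.array(s['eef_pos']),R.from_euler('xyz',s['orientation']).as_matrix(),s
def cam(n):
    p,r,s=pose(); c=optics.capture(n)
    if 'hand_eye' in c:
        H=np.array(c['hand_eye']); c['R']=r@H[:3,:3]; c['t']=r@H[:3,3]+p
    else:
        o=np.array(c['orientation']); c['R']=o if o.shape==(3,3) else R.from_euler('xyz',o).as_matrix(); c['t']=np.array(c['position'])
    return c
def cloud(c):
    z=c['z_map'];K=np.array(c['camera_matrix']);v,u=np.mgrid[:z.shape[0],:z.shape[1]]
    P=np.stack([(u-K[0,2])/K[0,0]*z,(v-K[1,2])/K[1,1]*z,z],-1)
    return P@c['R'].T+c['t']
def ray(c,uv,h):
    K=np.array(c['camera_matrix']);uv=np.atleast_2d(np.array(uv,float))
    d=np.c_[(uv-K[[0,1],[2,2]])/K[[0,1],[0,1]],np.ones(len(uv))]@c['R'].T
    return c['t']+d*((h-c['t'][2])/d[:,2])[:,None]
def save(c,n): cv2.imwrite('pics/'+n+'.png',c['image'][:,:,::-1])
E
python3 - <<'E'
from h import *
p,r,s=pose();print(s)
for n in['scene','top']:
    c=cam(n);save(c,n+'0');print(n,c['t'],c['R'].round(3),c.get('orientation'));P=cloud(c);print(np.percentile(P[c['z_map']>0][:,2],[2,20,50,80,98]))
E
```

```text
pics
{'time_s': 0.0, 'joint_pos': array([-1.27819648,  0.33392911,  0.03989316,  1.46630549, -0.01343049,
        1.34329061, -0.05850489]), 'qvel': array([-0.00016829, -0.00029767,  0.00021281, -0.00093919,  0.00074315,
        0.00146018,  0.00147841]), 'tau': array([-9.40694117e-04, -6.58565855e+01,  1.36459775e+00, -4.05570531e+01,
        1.66291476e-02,  1.27496867e-02,  4.48578510e-05]), 'eef_pos': array([248.03806807, 600.25541889, 202.69304605]), 'orientation': array([3.14150235e+00, 1.66380518e-03, 1.17894864e+00]), 'ft_force': array([0.58324973, 0.02978006, 0.21470589]), 'moment': array([0.01594446, 0.05926659, 0.04687802]), 'gripper_width': 85.30801588537287}
scene [1379.37019519  496.12572939  714.55351774] [[-0.424  0.548 -0.721]
 [ 0.906  0.246 -0.345]
 [-0.012 -0.8   -0.6  ]] [-2.21496075  0.0115242   2.00875028]
[-7.51684909e+02 -1.74857729e+01  7.48837458e-01  1.16753720e+01
  1.78617748e+02]
top [ 502.8223103   164.03763836 1037.7936099 ] [[ 0.001 -0.993  0.121]
 [-1.    -0.004 -0.021]
 [ 0.022 -0.121 -0.992]] [-3.02016807 -0.02156187 -1.56982964]
[-7.55972121e+02 -3.75720064e+00 -5.11538034e-01  3.13048432e+00
  6.61411825e+01]
```

View pics/top0.png

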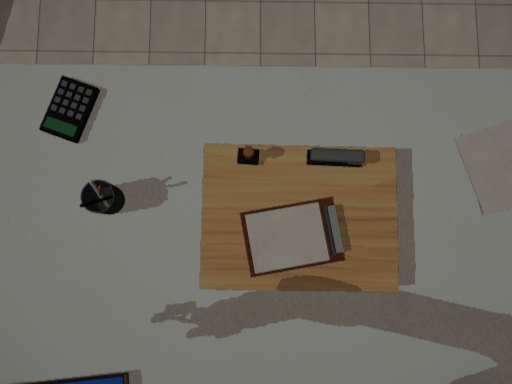

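View pics/scene0.png

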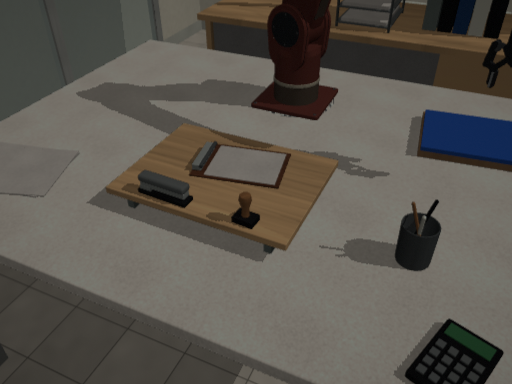

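The top view shows the riser at columns 201–398, rows 143–292. The clipboard's corners are near (241,213), (334,199), (343,262) and (253,275), with its clip on the right at about (336,229). The stamp is at (248,156), the stapler at (336,157) and the pen cup at (103,197).

```bash
cat > m.py <<'E'
from h import *
def box(mask,c,h):
    cs,_=cv2.findContours(mask,cv2.RETR_EXTERNAL,cv2.CHAIN_APPROX_NONE)
    k=max(cs,key=cv2.contourArea)[:,0]
    w=ray(c,k,h)[:,:2]
    return cv2.minAreaRect(w.astype(np.float32)),w
def show(rect):
    ce,sz,a=rect;b=cv2.boxPoints(rect)
    L=max([(np.linalg.norm(b[i]-b[i-1]),i) for i in (0,1)])[1]
    d=b[L]-b[L-1]; d=d/np.linalg.norm(d); d=d*np.sign(d[1])
    return np.array(ce),sorted(sz),d
def measure(name,c=None,riser=True,dbg=True):
    c=c or cam('top');im=c['image']
    hsv=cv2.cvtColor(im,cv2.COLOR_RGB2HSV);P=cloud(c)
    c['hsv']=hsv
    roi=np.zeros(im.shape[:2],np.uint8);roi[120:330,150:420]=1
    wood=((hsv[...,0]<25)&(hsv[...,1]>90)&roi.astype(bool)).astype(np.uint8)*255
    wood=cv2.morphologyEx(wood,cv2.MORPH_OPEN,np.ones((3,3)))
    dark=((hsv[...,0]<15)|(hsv[...,0]>165))&(hsv[...,1]>90)&(hsv[...,2]<100)&(roi>0)
    dark=dark.astype(np.uint8)*255
    cv2.imwrite('pics/'+name+'.png',np.hstack([wood,dark])[100:340])
    return c,wood,dark
E
python3 - <<'E'
from m import *
c,w,d=measure('mask0')
r,k=box(w,c,60);print('riser',show(r))
dd=cv2.morphologyEx(d,cv2.MORPH_CLOSE,np.ones((5,5)))
r,k=box(dd,c,65);print('board',show(r),cv2.boxPoints(r))
h=c['hsv']
for u,v in[(220,250),(380,250),(247,240),(290,272),(338,255),(290,205),(335,230),(315,159)]:print(u,v,h[v,u],cloud(c)[v,u].round())
big=cv2.resize(c['image'][130:310,180:420],None,fx=3.3,fy=3.3,interpolation=cv2.INTER_CUBIC);cv2.imwrite('pics/big0.png',big[:,:,::-1])
E
```

```text
riser (array([557.77886963,  30.8392334 ]), [337.20672607421875, 457.78094482421875], array([0.01748027, 0.99984723], dtype=float32))
board (array([511.87695312,  50.16864014]), [151.15673828125, 221.46803283691406], array([-0.17199157,  0.98509836], dtype=float32)) [[418.37952  146.2537  ]
 [456.47015  -71.914116]
 [605.3744   -45.916412]
 [567.28375  172.2514  ]]
220 250 [ 16 128 118] [480. 216.  60.]
380 250 [ 16 126 113] [ 480. -156.   60.]
247 240 [ 10 190  55] [503. 154.  64.]
290 272 [ 16 125 114] [430.  55.  60.]
338 255 [ 10 176  55] [469. -57.  63.]
290 205 [ 11 168  56] [584.  53.  64.]
335 230 [24 14 91] [526. -47.  82.]
315 159 [30 10 50] [686.  -0. 102.]
```

View pics/mask0.png

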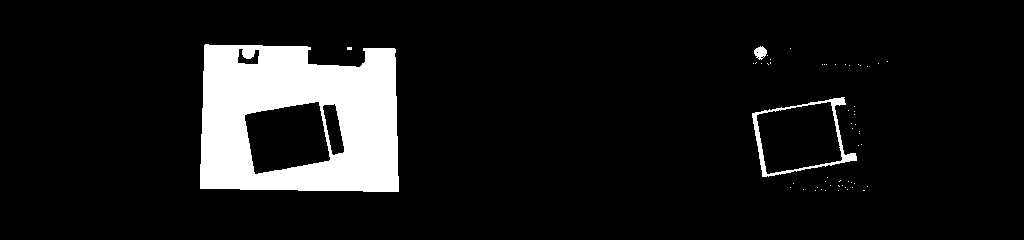

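View pics/big0.png

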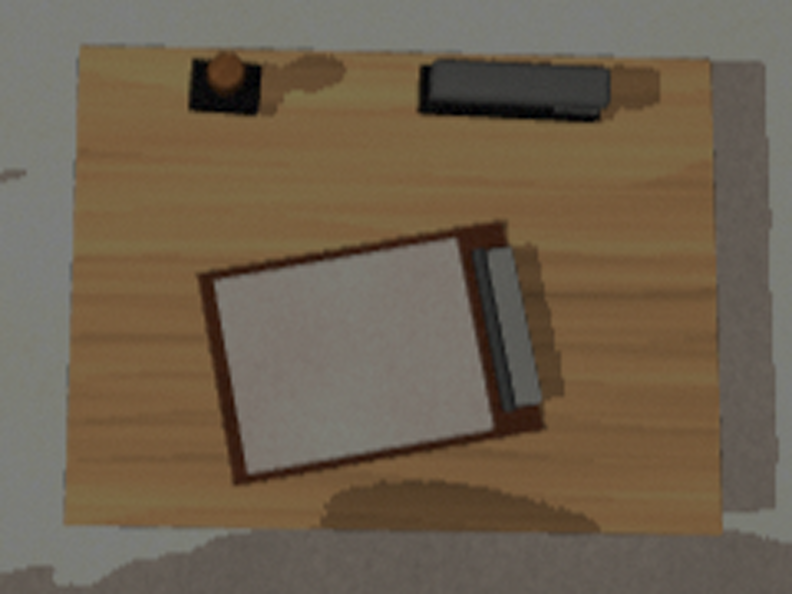

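Both measured sizes match the task: the riser comes out at 337×458 mm and the board at 151×221 mm. I'll use a two-finger push on the clip's back face. First I go above the riser, behind the clip, with the tool x axis along the board's x.

```bash
cat > mv.py <<'E'
from h import *
def plan(pos,yaw):
    p,r,s=pose()
    t=R.from_euler('xyz',[np.pi,0,yaw]).as_matrix()
    return (r.T@(np.array(pos)-p)/400).round(4),(R.from_matrix(r.T@t).as_rotvec()/2/np.pi).round(4)
E
python3 - <<'E'
from mv import *
print(plan([540,-108,200],.173)); print(plan([394,246,200],.676))
E
```

```text
(array([-1.358 ,  1.3508,  0.0091]), array([1.000e-04, 2.000e-04, 1.601e-01]))
(array([-0.6795,  0.6755,  0.0082]), array([0.0001, 0.0002, 0.08  ]))
```

Call:
{"op": "carry_out", "data": {"moves": "0.8 -0.68 0.675 0.008 0 0 0.08;0.8 -0.68 0.675 0.008 0 0 0.08;0.8 -0.68 0.675 0.008 0 0 0.08;0.8 -0.68 0.675 0.008 0 0 0.08;0.8 -0.68 0.675 0.008 0 0 0.08;0.8 -0.68 0.675 0.008 0 0 0.08;0.8 -0.68 0.675 0.008 0 0 0.08;0.8 -0.68 0.675 0.008 0 0 0.08"}}

```text
time_s: 1.15
eef_pos: [393.7, 245.9, 200.2]
orientation: [3.141, 0.001, 0.675]
ft_force: [-0.3, 0.9, -0.7]
gripper_width: 68.0
```

```bash
python3 - <<'E'
from mv import *
print(plan([540,-108,200],.173))
E
```

```text
(array([-2.674e-01,  9.191e-01,  8.000e-04]), array([0.0001, 0.0001, 0.0799]))
```

Call:
{"op": "carry_out", "data": {"moves": "0.8 -0.267 0.919 0 0 0 0.08;0.8 -0.267 0.919 0 0 0 0.08;0.8 -0.267 0.919 0 0 0 0.08;0.8 -0.267 0.919 0 0 0 0.08;0.8 -0.267 0.919 0 0 0 0.08;0.8 -0.267 0.919 0 0 0 0.08;0.8 -0.267 0.919 0 0 0 0.08;0.8 -0.267 0.919 0 0 0 0.08;0.8 -0.267 0.919 0 0 0 0.08"}}

```text
time_s: 2.28
eef_pos: [540.2, -105.2, 200.0]
orientation: [-3.141, 0.001, 0.176]
ft_force: [-0.4, -0.1, -0.8]
gripper_width: 68.5
```

```bash
python3 - <<'E'
from mv import *
c=cam('wrist');save(c,'w1')
print(plan([540,-108,90],.173), plan([540,-108,63],.173))
p,r,s=pose()
P=cloud(c); Q=(P-p)@r  # tool frame
m=(c['z_map']>0)&(Q[...,2]>-60)&(Q[...,2]<30)&(abs(Q[...,0])<70)&(abs(Q[...,1])<40)
print(m.sum()); q=Q[m]
if len(q): print(q.min(0),q.max(0),[q[np.sign(q[:,0])==s][:,2].max() for s in(-1,1)])
E
```

```text
(array([-0.0014,  0.0064,  0.2754]), array([-0.0001,  0.0001,  0.0005])) (array([-0.0013,  0.0065,  0.3429]), array([-0.0001,  0.0001,  0.0005]))
2093
[-47.3839131  -12.66698017 -59.9996398 ] [ 48.50720217  11.20532193 -33.79966018] [np.float64(-34.15053851098048), np.float64(-33.79966017547937)]
```

View pics/w1.png

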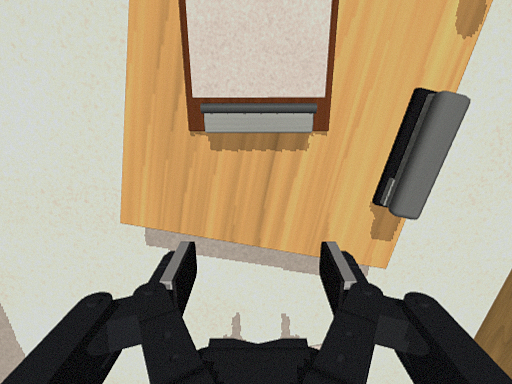

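The wrist view shows the clip centred between the fingers: clip columns 203–314, board tail edge at row 131, finger pads at columns 180 and 340. I'll cross-check the tail position from this view.

```bash
python3 - <<'E'
from mv import *
c=cam('wrist')
print(ray(c,[(190,131),(328,131)],65).round(1), 'top gave (456.5,-71.9),(605.4,-45.9)')
print(cloud(c)[200,250])
E
```

```text
[[461.1 -70.4  65. ]
 [606.3 -44.4  65. ]] top gave (456.5,-71.9),(605.4,-45.9)
[ 537.57374713 -138.58241165   59.73151888]
```

Call:
{"op": "carry_out", "data": {"moves": "0.8 0 0.006 0.14 0 0 0;0.8 0 0.006 0.28 0 0 0;0.8 0 0.006 0.28 0 0 0;0.8 0 0.006 0.31 0 0 0;0.8 0 0.006 0.33 0 0 0;0.8 0 0.006 0.33 0 0 0"}}

```text
time_s: 3.12
eef_pos: [540.9, -108.0, 68.8]
orientation: [-3.141, -0.0, 0.176]
ft_force: [0.4, -0.4, 0.4]
gripper_width: 68.5
```

Call:
{"op": "carry_out", "data": {"moves": "0.8 0 0 0.01 0 0 0;0.8 0 0 0.014 0 0 0;0.8 0 0 0.014 0 0 0"}}

```text
time_s: 3.5
eef_pos: [540.8, -108.0, 63.2]
orientation: [-3.141, -0.0, 0.176]
ft_force: [0.5, -0.8, -0.3]
gripper_width: 68.1
```

```bash
python3 - <<'E'
from mv import *
c=cam('scene');P=cloud(c)
m=(abs(P[...,0]-540)<75)&(abs(P[...,1]+108)<35)&(P[...,2]>63)&(P[...,2]<90)
print(P[m][:,2].min() if m.any() else None, m.sum())
im=c['image'][100:260,90:310];cv2.imwrite('pics/s2.png',cv2.resize(im,None,fx=3.5,fy=3.5,interpolation=cv2.INTER_CUBIC)[:,:,::-1])
E
```

```text
63.02189533594628 31
```

View pics/s2.png

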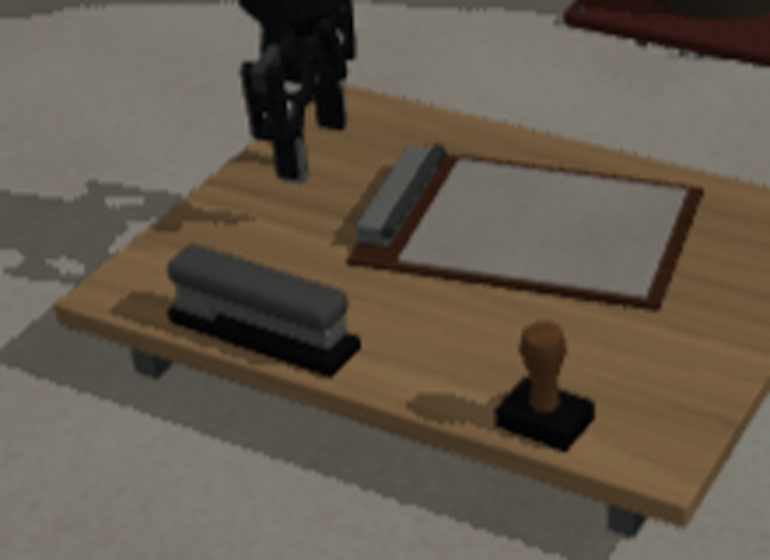

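Fingertips stand just above the riser, level with the clip's back face. Pushing the first part, slowly, while turning clockwise.

Call:
{"op": "carry_out", "data": {"moves": "0.8 0 -0.05 0 0 0 0;0.8 0 -0.08 0 0 0 0;0.8 0 -0.095 0 0 0 0;0.8 0 -0.115 0 0 0 0.002;0.8 0.0005 -0.135 0 0 0 0.004;0.8 0.001 -0.155 0 0 0 0.006;0.8 0.002 -0.175 0 0 0 0.008;0.8 0.003 -0.195 0 0 0 0.010;0.8 0.0045 -0.215 0 0 0 0.012;0.8 0.006 -0.235 0 0 0 0.014;0.8 0.007 -0.245 0 0 0 0.015;0.8 0.007 -0.245 0 0 0 0.015"}}

```text
time_s: 5.05
eef_pos: [526.5, -10.7, 63.3]
orientation: [-3.141, -0.0, 0.082]
ft_force: [-0.2, -0.4, 0.4]
gripper_width: 68.1
```

```bash
cat > look.py <<'E'
from mv import *
import sys
# riser frame from the undisturbed top view
RC=np.array([557.8,30.8]);Y=np.array([.0175,.9998]);X=np.array([.9998,-.0175]);E=RC+230*Y
def rf(p): q=np.asarray(p)[...,:2]-E; return np.stack([q@X,q@Y],-1)
def run(n):
    c=cam('top');im=c['image'];big=cv2.resize(im[130:310,140:400],None,fx=3,fy=3,interpolation=cv2.INTER_CUBIC)
    cv2.imwrite('pics/'+n+'.png',big[:,:,::-1])
    # white sheet: bright, low saturation, near riser height
    hsv=cv2.cvtColor(im,cv2.COLOR_RGB2HSV);P=cloud(c);q=rf(P)
    base=(abs(q[...,0])<150)&(q[...,1]<80)&(q[...,1]>-330)&(P[...,2]<72)&(P[...,2]>55)
    d=base&((hsv[...,0]<15)|(hsv[...,0]>165))&(hsv[...,1]>140)&(hsv[...,2]<85)
    s=base&(hsv[...,1]<60)&(hsv[...,2]>90)
    for nm,m in(('board',d),('sheet',s),('all',d|s)):
        m=cv2.morphologyEx(m.astype(np.uint8)*255,cv2.MORPH_CLOSE,np.ones((5,5)))
        cs,_=cv2.findContours(m,cv2.RETR_EXTERNAL,cv2.CHAIN_APPROX_NONE)
        k=max(cs,key=cv2.contourArea)[:,0]
        w=rf(ray(c,k,65)).astype(np.float32);r=cv2.minAreaRect(w);b=cv2.boxPoints(r);b=b[np.argsort(b[:,1])]
        lead=b[2:].mean(0);tail=b[:2].mean(0);v=lead-tail
        print(nm,'size',np.round(r[1],1),'lead',lead.round(1),'tail',tail.round(1),'ang',np.arctan2(-v[0],v[1]).round(4))
    p,R_,S=pose();print('tcp rf',rf(p).round(1),'z',p[2].round(1),'yaw rel',S['orientation'][2]+.0175)
if __name__=='__main__': run(sys.argv[1])
E
python3 look.py t3
```

```text
board size [148.6 178.9] lead [ -67.3 -103.8] tail [ -33.1 -279.4] ang 0.1923
sheet size [136.9 173.6] lead [ -65.3 -113.7] tail [ -31.7 -284. ] ang 0.1945
all size [148.6 183.6] lead [ -67.3 -103.8] tail [ -32.2 -284. ] ang 0.1923
tcp rf [ -30.5 -272.4] z 63.3 yaw rel 0.09908185159547316
```

View pics/t3.png

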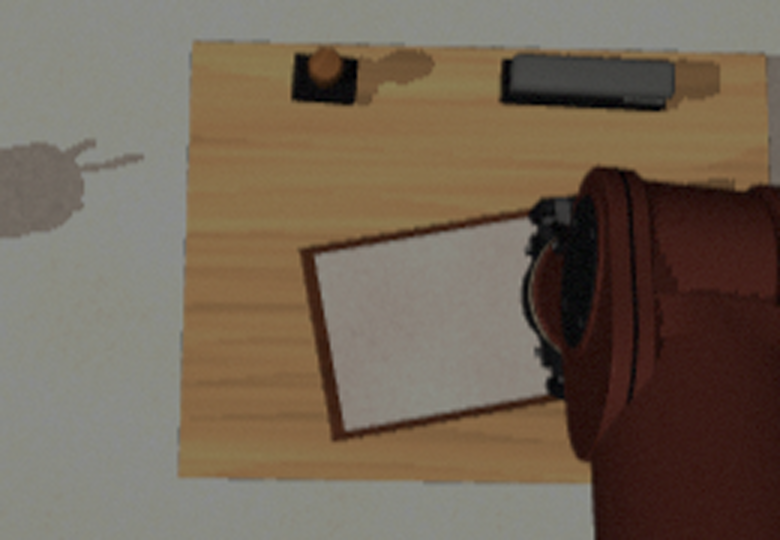

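The board hasn't moved at all, so the fingers passed over or inside the clip. I'll look before doing anything else.

```bash
python3 - <<'E'
from mv import *
c=cam('scene');P=cloud(c)
im=c['image'][60:220,110:330];cv2.imwrite('pics/s4.png',cv2.resize(im,None,fx=3.5,fy=3.5,interpolation=cv2.INTER_CUBIC)[:,:,::-1])
c=cam('wrist');save(c,'w4')
print(pose()[2]['ft_force'])
E
```

```text
[-0.21930277 -0.60714497 -0.03990819]
```

View pics/s4.png

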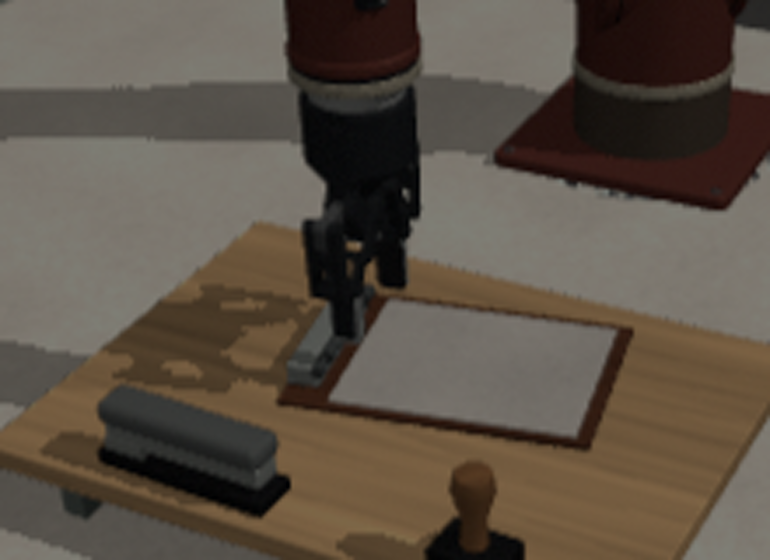

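View pics/w4.png

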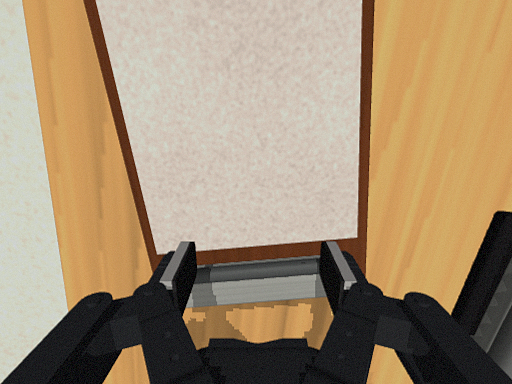

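The scene view shows the fingertips near (345,335), above the clip's top. So the open tips stand well higher than the TCP. I'll measure their real height by triangulation and from wrist depth.

```bash
python3 - <<'E'
from mv import *
p,r,s=pose()
c=cam('scene');uv=(110+345/3.5,60+337/3.5)
for h in(65,75,80,85,90,95,100): print(h,ray(c,uv,h)[0].round(1),end=' ')
print('expect finger xy',(p+r@[41,0,0]).round(1))
P=cloud(c)
for v in range(146,162,2):print(v,[P[v,u].round(0).tolist() for u in(207,209)])
w=cam('wrist');Q=(cloud(w)-p)@r
for u,v in[(183,246),(192,246),(330,246),(338,246),(175,265),(345,265)]:print(u,v,Q[v,u].round(1))
E
```

```text
65 [520.4 -37.7  65. ] 75 [533.7 -29.5  75. ] 80 [540.3 -25.3  80. ] 85 [546.9 -21.2  85. ] 90 [553.5 -17.1  90. ] 95 [560.1 -13.   95. ] 100 [566.7  -8.9 100. ] expect finger xy [567.4  -8.1  63.3]
146 [[573.0, -7.0, 133.0], [574.0, -1.0, 135.0]]
148 [[575.0, -6.0, 129.0], [575.0, -1.0, 130.0]]
150 [[574.0, -7.0, 122.0], [575.0, -1.0, 125.0]]
152 [[576.0, -6.0, 118.0], [576.0, -1.0, 119.0]]
154 [[572.0, -9.0, 110.0], [575.0, -2.0, 113.0]]
156 [[571.0, -10.0, 103.0], [572.0, -4.0, 105.0]]
158 [[546.0, -27.0, 78.0], [526.0, -34.0, 64.0]]
160 [[541.0, -31.0, 68.0], [537.0, -27.0, 67.0]]
183 246 [-37.3 -11.6 -44.1]
192 246 [-33.9  -9.1 -39.8]
330 246 [ 37.3 -11.2 -43.5]
338 246 [55.4 13.3 -0.4]
175 265 [-37.  -10.9 -60.1]
345 265 [ 39.8 -11.5 -60.9]
```

Both views agree that the tips stand about 35 mm above the reported TCP at this opening, where I had assumed 8–10 mm. They cleared the clip without touching it. I'll lift, back off behind the clip, then lower further while measuring the tips themselves.

Call:
{"op": "carry_out", "data": {"moves": "0.8 0 0 -0.05 0 0 0;0.8 0 0.05 -0.05 0 0 0;0.8 -0.005 0.15 -0.05 0 0 -0.008;0.8 -0.012 0.25 -0.05 0 0 -0.015;0.8 -0.012 0.26 -0.05 0 0 -0.015;0.8 -0.012 0.26 -0.02 0 0 -0.015;0.8 -0.012 0.26 0 0 0 -0.015;0.8 -0.012 0.26 0.03 0 0 -0.015;0.8 -0.012 0.26 0.03 0 0 -0.015"}}

```text
time_s: 6.42
eef_pos: [529.3, -114.7, 50.0]
orientation: [-3.141, 0.002, 0.176]
ft_force: [0.3, 0.3, 0.0]
gripper_width: 67.9
```

```bash
cat > tip.py <<'E'
from mv import *
import sys
p,r,s=pose()
c=cam('scene');P=cloud(c);Q=(P-p)@r
m=(Q[...,0]>33)&(Q[...,0]<56)&(abs(Q[...,1])<16)&(P[...,2]>63)&(P[...,2]<150)
print(p.round(1),s['orientation'].round(3),'lowest +x finger pts',np.sort(P[m][:,2])[:12].round(0),m.sum())
w=cam('wrist');W=(cloud(w)-p)@r
k=(abs(W[...,1])<14)&(abs(abs(W[...,0])-42)<12)&(W[...,2]>-65)&(W[...,2]<30)&(cloud(w)[...,2]>66)
print('wrist tip z', np.sort(cloud(w)[k][:,2])[:5])
uv=np.argwhere(m);v0,u0=uv.min(0)-25
im=c['image'][v0:v0+90,u0-30:u0+90];cv2.imwrite('pics/'+sys.argv[1]+'.png',cv2.resize(im,None,fx=6,fy=6,interpolation=cv2.INTER_CUBIC)[:,:,::-1])
print(u0,v0)
E
python3 tip.py tp5
```

```text
[ 529.3 -114.7   50. ] [-3.141e+00  2.000e-03  1.760e-01] lowest +x finger pts [63. 63. 64. 84. 85. 86. 87. 87. 87. 88. 88. 90.] 153
wrist tip z [84.7070078  84.91963905 84.98477676 85.03890265 85.08797246]
141 106
```

View pics/tp5.png

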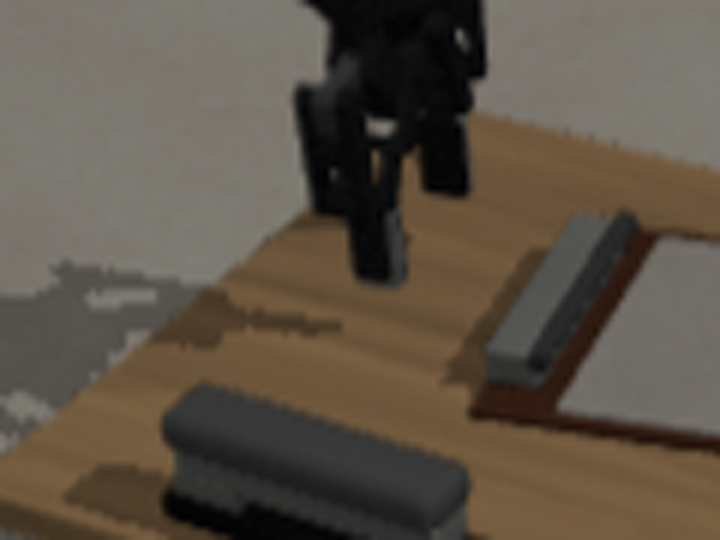

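Call:
{"op": "carry_out", "data": {"moves": "0.8 0.03 0 0 0 0 0;0.8 0.03 0 0.015 0 0 0;0.8 0.03 0 0.03 0 0 0;0.8 0.03 0 0.037 0 0 0;0.8 0.03 0 0.037 0 0 0"}}

```text
time_s: 7.15
eef_pos: [541.6, -113.2, 36.0]
orientation: [-3.141, 0.001, 0.175]
ft_force: [0.7, -0.7, 0.8]
gripper_width: 68.1
```

```bash
python3 tip.py tp6; python3 - <<'E'
from mv import *
c=cam('wrist');save(c,'w6')
E
```

```text
[ 541.6 -113.2   36. ] [-3.141e+00  1.000e-03  1.750e-01] lowest +x finger pts [71. 72. 72. 73. 73. 74. 74. 76. 78. 78. 78. 78.] 171
wrist tip z [70.31562833 70.74954034 70.76813416 70.87588027 70.95151599]
139 109
```

View pics/tp6.png

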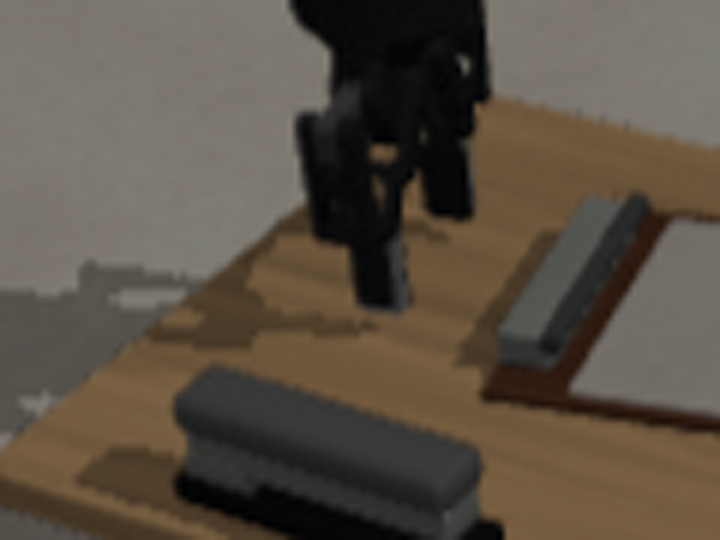

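View pics/w6.png

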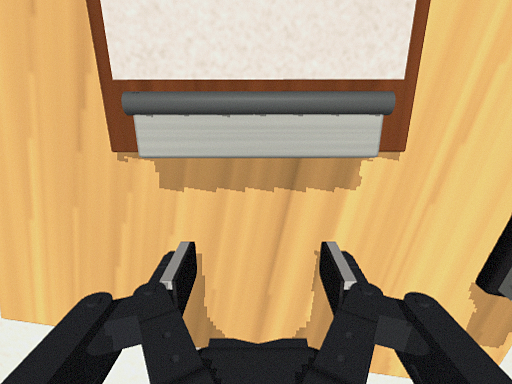

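Tips are now at about 70 mm with the clip top at 81, and centred on the clip. Pushing for real.

Call:
{"op": "carry_out", "data": {"moves": "0.8 0 -0.06 0.004 0 0 0;0.8 0 -0.1 0.004 0 0 0;0.8 0 -0.11 0.004 0 0 0;0.8 0 -0.13 0.004 0 0 0.002;0.8 0.0005 -0.15 0.004 0 0 0.004;0.8 0.001 -0.17 0.004 0 0 0.006;0.8 0.002 -0.19 0.004 0 0 0.008"}}

```text
time_s: 8.18
eef_pos: [529.6, -38.1, 35.0]
orientation: [3.141, -0.0, 0.124]
ft_force: [1.0, -1.9, 2.0]
gripper_width: 68.3
```

```bash
python3 look.py t7;python3 - <<'E'
from mv import *
c=cam('wrist');save(c,'w7')
E
```

```text
board size [148.5 218.8] lead [-60.5 -72.2] tail [ -30.1 -288.9] ang 0.1392
sheet size [137. 175.] lead [-59.3 -81.8] tail [ -34.8 -255.1] ang 0.1408
all size [148.4 220.2] lead [-60.8 -72.2] tail [ -29.8 -290.2] ang 0.141
tcp rf [ -27.1 -297.9] z 34.9 yaw rel 0.14203072417853163
```

View pics/w7.png

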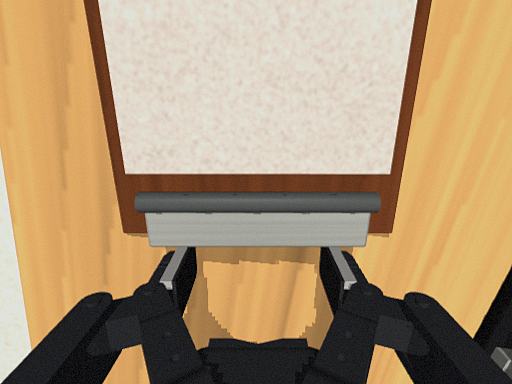

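View pics/t7.png

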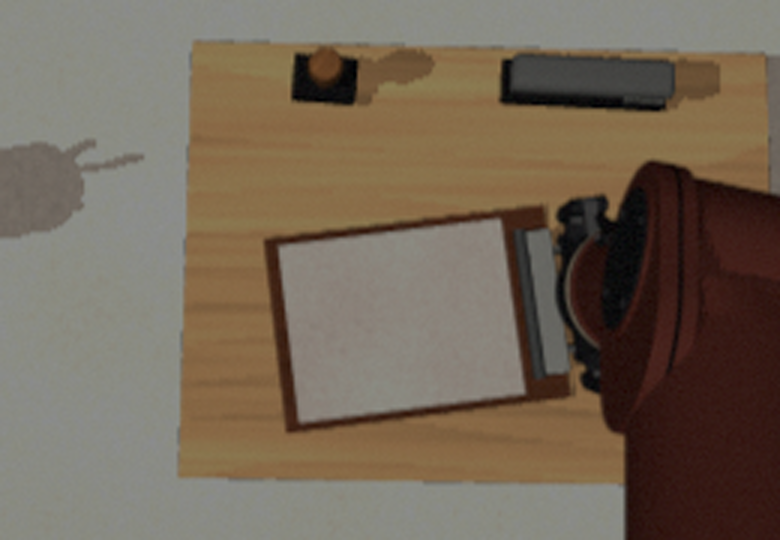

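The board now follows the fingers squarely (board angle 0.140, tool 0.142 rad). Lead is at y = −72 mm. Continuing.

Call:
{"op": "carry_out", "data": {"moves": "0.8 0 -0.025 0 0 0 0.0025;0.8 0.001 -0.05 0 0 0 0.005;0.8 0.002 -0.075 0 0 0 0.008;0.8 0.003 -0.1 0 0 0 0.0105;0.8 0.005 -0.125 0 0 0 0.0135;0.8 0.0075 -0.15 0 0 0 0.016;0.8 0.01 -0.175 0 0 0 0.0185;0.8 0.013 -0.2 0 0 0 0.0215;0.8 0.016 -0.22 0 0 0 0.0225;0.8 0.016 -0.22 0 0 0 0.0225"}}

```text
time_s: 9.52
eef_pos: [524.8, 52.3, 34.8]
orientation: [-3.14, -0.0, -0.014]
ft_force: [-0.9, 0.7, 0.2]
gripper_width: 68.4
```

```bash
python3 look.py t8
```

```text
board size [148.5 215.2] lead [-34.6  20.1] tail [ -34.4 -195.1] ang 0.0012
sheet size [185.4 143.3] lead [-31.1  23. ] tail [ -32.9 -162.4] ang -0.0099
all size [217.6 149.2] lead [-34.2  22.8] tail [ -34.9 -194.7] ang -0.0033
tcp rf [ -33.3 -209.6] z 34.9 yaw rel 0.0027751018126233457
```

View pics/t8.png

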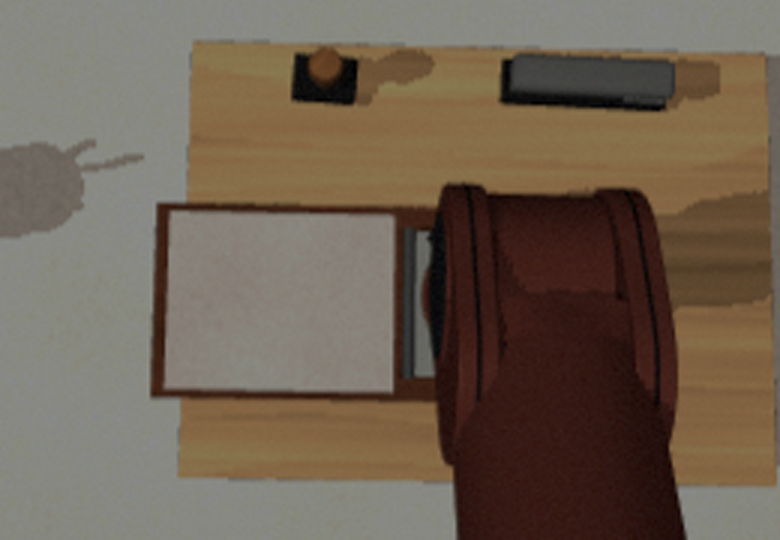

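The board is square (0.00 rad) and its lead is at about +19 to +21 mm. 20 mm more to push.

Call:
{"op": "carry_out", "data": {"moves": "0.8 0 -0.015 0 0 0 0;0.8 0 -0.03 0 0 0 0;0.8 0 -0.043 0 0 0 0;0.8 0 -0.05 0 0 0 0;0.8 0 -0.05 0 0 0 0"}}

```text
time_s: 10.2
eef_pos: [525.1, 72.2, 34.9]
orientation: [-3.14, 0.0, -0.014]
ft_force: [-0.2, -0.4, 0.1]
gripper_width: 68.4
```

```bash
python3 look.py t9
```

```text
board size [148.3 205.5] lead [-34.9  39.2] tail [ -34.5 -166.3] ang 0.0019
sheet size [143.7 184.9] lead [-31.6  41.8] tail [ -31.1 -143.1] ang 0.0027
all size [149.3 208.1] lead [-34.4  41.8] tail [ -34.  -166.3] ang 0.0019
tcp rf [ -33.4 -189.3] z 34.9 yaw rel 0.003102427005099148
```

Lead is at about +39 to +40 mm and square. I'll back straight off, then lift and look with the view clear.

Call:
{"op": "carry_out", "data": {"moves": "0.8 0 0.02 0 0 0 0;0.8 0 0.08 0 0 0 0;0.8 0 0.12 0 0 0 0;0.8 0 0.13 -0.05 0 0 0;0.8 0 0.2 -0.2 0 0 0;0.8 0 0.35 -0.35 0 0 0;0.8 0 0.5 -0.4 0 0 0;0.8 0 0.55 -0.4 0 0 0;0.8 0 0.55 -0.4 0 0 0;0.8 0 0.55 -0.4 0 0 0"}}

```text
time_s: 11.5
eef_pos: [521.7, -147.8, 194.2]
orientation: [-3.14, 0.001, -0.015]
ft_force: [-0.8, 0.6, -0.4]
gripper_width: 68.3
```

```bash
python3 look.py t10; python3 - <<'E'
from m import *
from look import rf
c=cam('top');P=cloud(c)
_,w,d=measure('mask10',c)
r,k=box(w,c,60);print('wood incl board',show(r))
q=rf(P);m=(abs(q[...,0]+34)<60)&(q[...,1]>-100)&(q[...,1]<35);print('board top z med',np.median(P[m][:,2]), 'lead strip',np.median(P[m&(q[...,1]>5)][:,2]))
c=cam('scene');save(c,'s10');print(pose()[2]['ft_force'],pose()[0])
# scene: overhanging lead corner check
E
```

```text
board size [149.3 216.8] lead [-36.4  39.7] tail [ -33.9 -177.1] ang 0.0111
sheet size [143.7 184.9] lead [-31.6  41.8] tail [ -31.1 -143.1] ang 0.0027
all size [220.3 149.3] lead [-34.1  42.1] tail [ -35.  -178.2] ang -0.0041
tcp rf [ -32.9 -408.5] z 194.0 yaw rel 0.004080951866866453
wood incl board (array([557.88726807,  31.03991699]), [337.17572021484375, 457.9383850097656], array([0.01621628, 0.9998685 ], dtype=float32))
board top z med 65.64125394347525 lead strip 64.98109440442408
[ 0.41181589  0.40160499 -0.52628229] [ 521.86679284 -146.80070612  194.05581955]
```

View pics/t10.png

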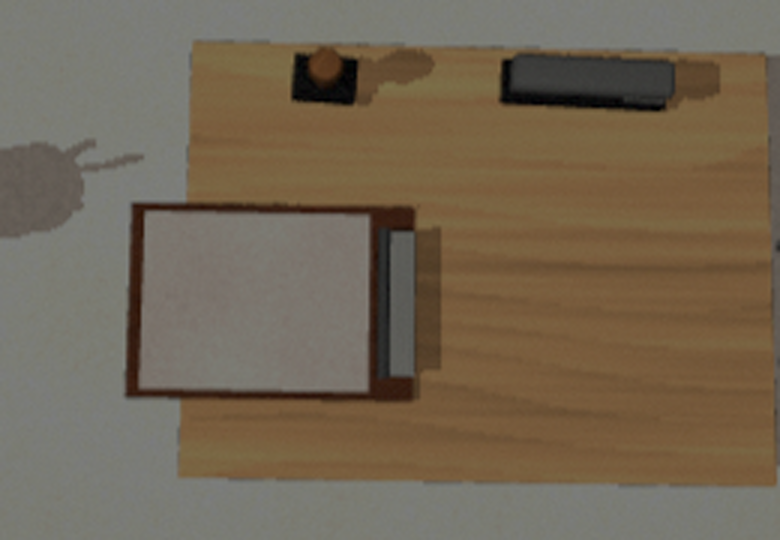

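View pics/s10.png

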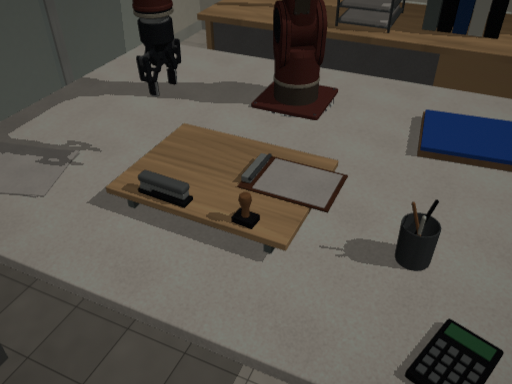

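The last views show the board square and flat, with its bare end about 40 mm past the riser's end. The stamp (248,155), stapler and pen cup stand where they were. The arm is well clear, so I'm handing in.

```bash
python3 -c "
from cell import arm
print(arm.sign_off())"
```

```text
the job is handed in; nothing more can be done
None
```

I pushed the clipboard along the riser with both open fingers against the clip's back face, turning it square as it slid. I then backed off and lifted clear, and handed in at about 12 s; no verdict was reported.

**Last checks (top camera):**

| Check | Measured | Allowed |
|---|---|---|
| Bare end past the riser's left end | 40–42 mm | 30–50 mm |
| Angle to the riser | within about 0.011 rad | 0.10 rad |
| End middles off the centre line | about 35 mm, towards the robot | 97 mm |
| Board's top surface above the table | 65.0–65.6 mm, where a flat board should be at 65 mm | ends within 4 mm of riser top |

The stamp, stapler and pen cup looked unmoved in the pictures; I did not measure them again. The robot was clear, with the tool raised to 194 mm and no contact force.

**What went wrong or disagreed:**
- **First push missed:** the fingers passed over the clip without touching it. With the gripper at 0.8 opening, the tips stand about 35 mm above the reported TCP, where I had assumed 8–10 mm from the description. I measured the tips in two camera views, lowered the tool and pushed again.
- **Colour masks:** they differ by about 2 mm on the overhang (39.7 against 42.1 mm) and disagree slightly on the angle (+0.011 against −0.004 rad), all well inside the limits.

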